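# Re-aim the brass hose elbow in its hold-down clamp

### The arm

A 6-joint arm with a two-finger parallel gripper is mounted at the origin on the work surface. World frame = base frame: x ahead of the robot, y to its left, z up, the work surface at z = 0. Lengths are in m, angles in rad, forces in N, time in s.
With the tool pointing down it reaches from about 0.35 to 0.85 m from the base axis. Payload 8.1 kg.
Tool frame: the origin (TCP) lies midway between the tips of the shut fingers; the grasp point (between the pads) lies 19 mm behind it (robot.tcp_to_grasp is the distance from the TCP to the grasp point, in m); z points along the fingers, y is the direction in which the jaws open and shut (so a half turn about z gives the same grasp; the last joint's range is limited). The gripper opens to 93 mm and grips with 3 to 60 N. Pads are 15 mm wide; open, the fingers measure 128 mm over their backs; the gripper's body (75 mm by 188 mm) begins 65 mm behind the grasp point.
Start: joints at [1.072, 0.13, 1.488, -0, 1.523, -0.085], TCP at [0.241, 0.549, 0.219] pointing down, gripper open.
Joint ranges: [-2.96, 2.96], [-0.89, 2.26], [0.02, 2.5], [-1.34, 4.48], [0, 2.73], [-2.66, 2.66]. Speed limits (rad/s): [2.39, 2.39, 2.79, 3.14, 3.14, 3.14].

### API

Orientations are given as a rotation vector (axis times angle).
In Python, from plant import robot gives the robot as it stands.
- The arm moves only by the tool send_rows, never from a script. Its argument "series" is a list of rows, each an object of numbers: "wx", "wy", "wz": the turn, a rotation vector about the world's x, y, z in rad; "dx", "dy", "dz": the shift along the world's x, y, z in cm; "fingers": the closure in counts, from 0 (fully open) to 255 (shut). In form: [{"wx": .., "wy": .., "wz": .., "dx": .., "dy": .., "dz": .., "fingers": ..}, ...]. A call has 1 to 20 rows; each row shifts and turns the pose as measured when the row begins; what a row does not reach is not made up. A row lasts 1/12 s, in which the tool goes at most 41.7 mm and 7.16 degrees, less where a joint would pass 70% of its speed; a pose out of reach is approached as far as the arm can. A call is refused whole if a number of a shift passes 4.17 or a number of a turn 0.125, either way. A call with a gripper value outside its range is refused whole. The fingers move at their own pace and stop on an object; "newtons" is the grip in N (left out, the last holds). Time passes only in rows, so rows that do not move let the fingers close. It gives the time, the measured TCP pose, the force and the opening at its end, in the units of the state.
- robot.read_state(): the state, without advancing time (a new reading comes with each control period).
- robot.read_camera(name): name is "side" or "top"; returns the picture (420x560x3 uint8, red, green, blue); there is no depth.
- robot.camera_info(name): a dict with "intrinsics" (3x3 intrinsics, pixels), "extrinsics" (4x4, takes a point from world to camera coordinates). Camera axes: x right, y up, looking along -z (the intrinsics and any distortion apply to the point x, -y, -z); pixel columns grow to the right and rows downward; lengths in m; the calibration is good to about 2 mm. A picture is of the moment at which its call begins. camera_info takes no time and is no camera call.
- robot.close_job(): hands the job in, once; it reports no verdict.
The state is a dict: "t": time; "q": joint angles; "dq": joint speeds; "joint_torque": joint torques, N m; "tool_pos": TCP position; "orientation": TCP orientation; "force": force on the tool from outside, world axes, zero at the start; "wrist_torque": the same for the moment, N m; "opening": finger opening in m.
Only numpy, scipy, OpenCV 4.12 (cv2) and the standard library are available. Lean on these libraries where they do the work, as an engineer would, in place of code of your own. Each camera call takes 0.05 s, during which the arm holds its last target.

### The job

The brass hose elbow held in one of the two hold-down clamps points the wrong way. Slacken that clamp's red screw handle by about an eighth to a quarter of a turn (counterclockwise seen from above; no more than a quarter), turn the elbow in its seat until its hose tail points along the green line on the clamp's plate, then screw the clamp down tight again and let go. Leave the other clamp and its blue elbow alone.

Things in the scene. Friction and masses are not known exactly. Their poses are not given: they have to be found in the camera images.
- brass_elbow: Brass hose elbow, 0.6 kg, seated in its clamp; turns freely once slack, drags while clamped. Origin on its upright axis at the underside of its 68 mm flange (10 mm thick), z up. Grip block, pinched across y from above: 35 to 77 mm above origin, 30 mm along x, 24 mm along y. Hose tail: 16 to 20 mm thick, level along +x, 55 mm above origin, ends 55 mm from the axis. A 10 mm deep spigot sits in the plate with 2.5 mm of total side play.
- clamp_brass: The brass elbow's clamp (one of two equal ones), fixed. Plate 250 x 130 x 20 mm. Origin at the plate's underside below the elbow seat's centre; z up; +x runs to the upright screw, 110 mm away; plate spans -95 to +155 mm in x. The green line on the plate's top runs outward from the elbow along -x and ends in a small green diamond, 78 mm from the origin.
- strap_brass: Grey forked strap of that clamp, 12 mm thick; its underside (origin, on the elbow's axis) lies on the flange 30 mm above the bench and rises with the screw by up to 9 mm. Its two prongs straddle the elbow's 26 mm neck, 18 to 34 mm either side of the clamp's x axis, from the screw side to 14 mm past the axis; they press the flange down.
- handle_brass (a point): Middle of the red bar handle on that clamp's screw, on the screw's axis, 78 mm above the bench. x along the bar: 60 mm long, 14 mm wide along y (pinch across y from above), 58 to 92 mm above the bench. It turns with the screw and stays at its height. Below it a black disc, 44 mm in diameter, top 60 mm above the bench.
- screw_brass (a joint): Turn of that screw (rad), positive = counterclockwise from above = slacker. At 0 the strap just touches the flange and the bar lies along the clamp's x axis. Starts tight at -0.38 to -0.28; tight below -0.2; stop at -0.5. The strap rises 4 mm per rad; the elbow is free above 0.1. Stays where left; takes 0.25 to 0.3 N m to turn.
- screw_blue (a joint): The same for the screw of the other clamp, to be left alone.
- blue_elbow: Blue plastic elbow of the same shape in the other, equal clamp, to be left alone. Origin and axes as for the brass elbow.
There are look-alikes about, which are no part of the job. Several things have the shape of the brass_elbow; the one meant has the colours described above.

How it is judged:
By the outcome, as a careful person would: the job done as asked, in the order asked, and still so for the second after the job is handed in, with the robot touching nothing.
It also fails if it takes over 58 s, if anything falls off the work surface, if the arm or the gripper's body presses on something with over 40 N, if the wrist force passes 120 N, or if a joint passes its speed limit or range.

## Working session

There is one attempt and no reset: what is moved stays moved. The work goes in short steps, Python scripts to look and compute and a tool call to move; the robot and the scene stay as the last step left them, time stands still between calls to the robot, and variables do not carry over. Pictures are saved under pics/ and viewed, and the job is handed in when it is done.

Besides the shell and the picture viewer there is one more tool, called as name(argument=value, ...) on one line, values as JSON. send_rows: Moves the arm, as the interface text tells. Its arguments: {"type":"object","properties":{"series":{"type":"array","items":{"type":"object","properties":{"wx":{"type":"number"},"wy":{"type":"number"},"wz":{"type":"number"},"dx":{"type":"number"},"dy":{"type":"number"},"dz":{"type":"number"},"fingers":{"type":"number"}}}},"newtons":{"type":"number"}},"required":["series"]}

```bash
mkdir -p pics; ls
python3 - <<'E'
from plant import robot
import cv2
s=robot.read_state(); print(s)
for n in("top","side"):
    im=robot.read_camera(n); cv2.imwrite(f"pics/{n}0.png",im[:,:,::-1]); c=robot.camera_info(n); print(n,c)
E
```

```text
pics
{'t': 0.0, 'q': array([ 1.07163877e+00,  1.31166880e-01,  1.48926208e+00, -1.44458228e-05,
        1.52300952e+00, -8.53749590e-02]), 'dq': array([ 0.00080962, -0.0003849 , -0.00065899, -0.00066408, -0.00028355,
        0.00053296]), 'joint_torque': array([ 1.99561502e-03, -5.59853196e+01, -4.91760206e+01,  7.67541351e-02,
        3.53098253e-02, -1.28710249e-04]), 'tool_pos': array([0.24094267, 0.54887515, 0.21759349]), 'orientation': array([-6.45233481e-01, -3.07408782e+00,  2.78252907e-03]), 'force': array([-0.35863447, -0.35828058, -0.79400447]), 'wrist_torque': array([-0.0325786 , -0.0682836 , -0.00115351]), 'opening': 0.09299408594343778}
top {'intrinsics': array([[432.36663073,   0.        , 276.88572378],
       [  0.        , 432.36663073, 210.03426307],
       [  0.        ,   0.        ,   1.        ]]), 'extrinsics': array([[ 0.0090048 , -0.99974995,  0.02046836,  0.09579519],
       [ 0.99621528,  0.01073888,  0.08625427, -0.43500596],
       [-0.08645251,  0.01961419,  0.99606287, -1.05703831],
       [ 0.        ,  0.        ,  0.        ,  1.        ]])}
side {'intrinsics': array([[522.10331248,   0.        , 283.16641126],
       [  0.        , 522.10331248, 207.48425082],
       [  0.        ,   0.        ,   1.        ]]), 'extrinsics': array([[ 0.90242611, -0.4306962 , -0.01130917, -0.35316555],
       [ 0.24982638,  0.50170832,  0.82817603, -0.22383978],
       [-0.35101836, -0.75019301,  0.56035396, -0.98409833],
       [ 0.        ,  0.        ,  0.        ,  1.        ]])}
```

View pics/top0.png

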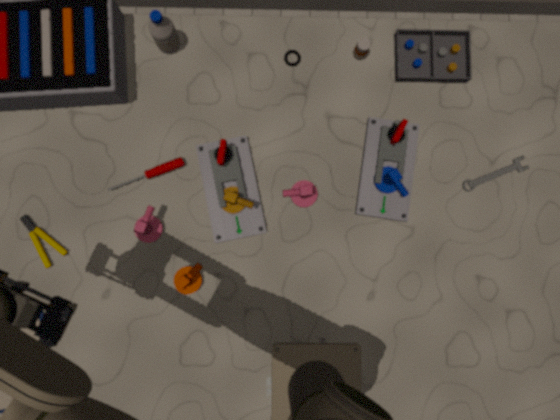

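View pics/side0.png

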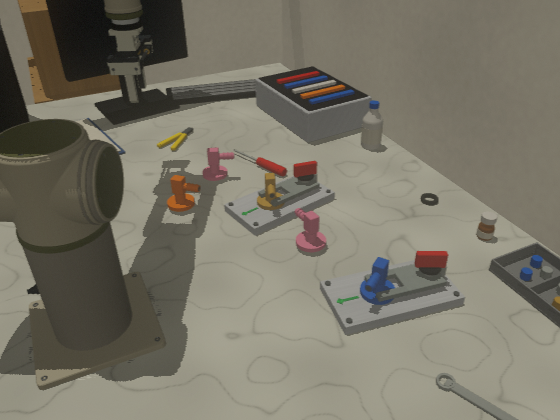

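The top view shows the brass clamp at about (232,188), with its red handle at (222,153), the elbow at (234,200) and the green line near (239,226). The blue clamp is at (390,170). I'll zoom in on the brass one.

Run:
```python
import cv2
a=cv2.imread("pics/top0.png")[125:250,180:290]; cv2.imwrite("pics/topz.png",cv2.convertScaleAbs(cv2.resize(a,None,fx=4.8,fy=4.8,interpolation=cv2.INTER_CUBIC),alpha=1.7))
a=cv2.imread("pics/side0.png")[145:240,215:345]; cv2.imwrite("pics/sidez.png",cv2.convertScaleAbs(cv2.resize(a,None,fx=6,fy=6,interpolation=cv2.INTER_CUBIC),alpha=1.4))
```

```text
(no output)
```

View pics/topz.png

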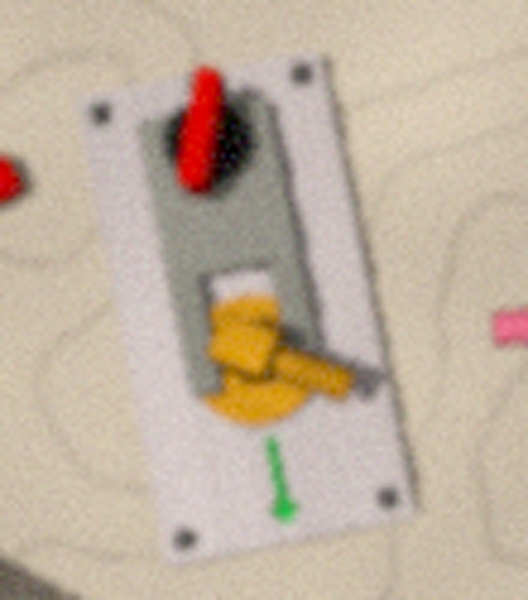

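View pics/sidez.png

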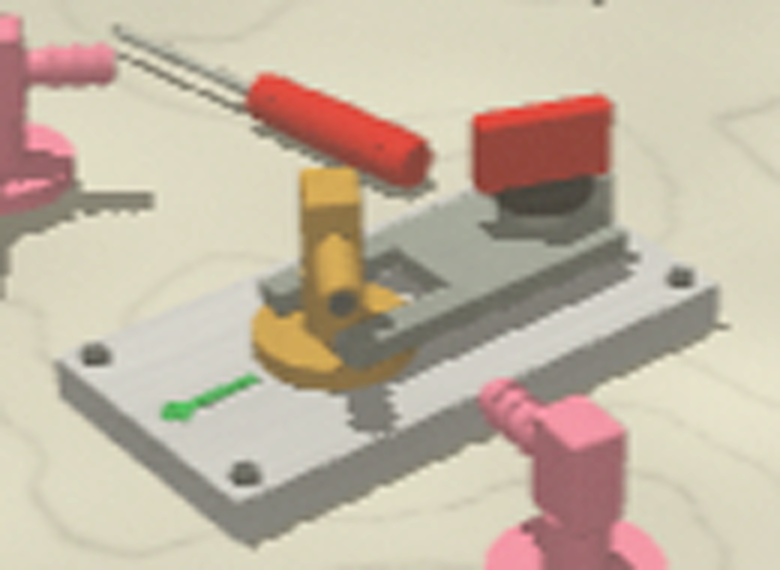

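```bash
cat > h.py <<'E'
import numpy as np
from plant import robot
def ray(n,u,v):
    c=robot.camera_info(n);K=c["intrinsics"];E=c["extrinsics"]
    d=np.array([(u-K[0,2])/K[0,0],-(v-K[1,2])/K[1,1],-1.])
    R=E[:3,:3];return -R.T@E[:3,3],R.T@d
def atz(n,u,v,z):
    o,d=ray(n,u,v);return o+d*(z-o[2])/d[2]
def proj(n,p):
    c=robot.camera_info(n);K=c["intrinsics"];E=c["extrinsics"]
    q=E[:3,:3]@np.asarray(p)+E[:3,3]
    return K[0,2]+K[0,0]*q[0]/-q[2],K[1,2]-K[1,1]*q[1]/-q[2]
E
python3 - <<'E'
from h import *
np.set_printoptions(precision=4,suppress=True)
T=lambda u,v,z:atz("top",180+(u+.5)/4.8-.5,125+(v+.5)/4.8-.5,z)
S=lambda u,v,z:atz("side",215+(u+.5)/6-.5,145+(v+.5)/6-.5,z)
C=[T(*p,.02) for p in[(83,98),(325,57),(412,508),(168,560)]]
H=[T(*p,.02) for p in[(100,113),(302,73),(388,497),(185,539)]]
for X in(C,H):
    print(np.array(X)[:,:2].tolist(),[np.linalg.norm(X[i]-X[i-1]).round(4) for i in range(4)])
    m=sum(X)/4; ax=(X[0]+X[1]-X[2]-X[3])[:2]; ax/=np.linalg.norm(ax)
    print("centre",m,"yaw",np.arctan2(ax[1],ax[0]),"seat",m[:2]-.03*ax,"screw",m[:2]+.08*ax,"diamond",m[:2]-.108*ax)
HS=[S(*p,.02) for p in[(95,354),(245,474),(681,277)]];print("side holes",HS)
print("green",T(272,438,.02),T(285,510,.02),"side",S(258,378,.02),S(178,411,.02))
a,b=T(207,72,.092),T(195,188,.092);print("bar",a,b,(a+b)/2,np.linalg.norm(a-b),np.arctan2(*(a-b)[1::-1]))
a,b=S(475,118,.092)*0+S(478,116,.092),S(607,99,.092);print("bar side",a,b,(a+b)/2,np.linalg.norm(a-b),np.arctan2(*(a-b)[1::-1]))
a,b=T(244,350,.097),T(352,384,.075);print("block",a,"tail",b,np.linalg.norm((a-b)[:2]),np.arctan2(*(b-a)[1::-1]))
print("block side",S(331,190,.097),"tail",S(345,302,.075))
E
```

```text
[[0.5950836074466688, 0.3019324845063934], [0.618678232688872, 0.17617894593502897], [0.38297104137827614, 0.12795616826598935], [0.3551253659162997, 0.2525690866671214]] [np.float64(0.245), np.float64(0.1279), np.float64(0.2406), np.float64(0.1277)]
centre [0.488  0.2147 0.02  ] yaw 0.20234942643685322 seat [0.4586 0.2086] screw [0.5663 0.2307] diamond [0.3822 0.193 ]
[[0.5872544428399962, 0.29290306982810255], [0.6099761143029454, 0.1880734442060446], [0.3885080800106083, 0.1403654284996602], [0.3659435969626674, 0.2441076992878621]] [np.float64(0.2266), np.float64(0.1073), np.float64(0.2265), np.float64(0.1062)]
centre [0.4879 0.2164 0.02  ] yaw 0.21459352179179525 seat [0.4586 0.21  ] screw [0.5661 0.2334] diamond [0.3824 0.1934]
side holes [array([0.3665, 0.2498, 0.02  ]), array([0.3889, 0.1446, 0.02  ]), array([0.6112, 0.1939, 0.02  ])]
green [0.4183 0.2005 0.02  ] [0.3813 0.1932 0.02  ] side [0.4197 0.2037 0.02  ] [0.3817 0.1963 0.02  ]
bar [0.5917 0.2298 0.092 ] [0.5343 0.2345 0.092 ] [0.563  0.2322 0.092 ] 0.05756523836134807 -0.08128968480156513
bar side [0.539  0.2427 0.092 ] [0.5939 0.2314 0.092 ] [0.5665 0.2371 0.092 ] 0.0560017212314228 2.9384112371218776
block [0.4549 0.2089 0.097 ] tail [0.4413 0.1577 0.075 ] 0.05298150232675528 -1.8312305227037327
block side [0.4561 0.2074 0.097 ] tail [0.4407 0.1614 0.075 ]
```

send_rows(series=[{"dx":2.5,"dy":-2.4,"wz":0.03,"fingers":100},{"dx":2.5,"dy":-2.4,"wz":0.03},{"dx":2.5,"dy":-2.4,"wz":0.03},{"dx":2.5,"dy":-2.4,"wz":0.03},{"dx":2.5,"dy":-2.4,"wz":0.03},{"dx":2.5,"dy":-2.4,"wz":0.03},{"dx":2.5,"dy":-2.4,"wz":0.03},{"dx":2.5,"dy":-2.4,"wz":0.03},{"dx":2.5,"dy":-2.4,"wz":0.03},{"dx":2.5,"dy":-2.4,"wz":0.03},{"dx":2.5,"dy":-2.4},{"dx":2.5,"dy":-2.4},{"dx":2.4,"dy":-2.4},{}], newtons=30)

```text
schema error: expected keys wx, wy, wz, dx, dy, dz, fingers
```

send_rows(series=[{"wx":0,"wy":0,"wz":0.03,"dx":2.5,"dy":-2.4,"dz":0,"fingers":100},{"wx":0,"wy":0,"wz":0.03,"dx":2.5,"dy":-2.4,"dz":0,"fingers":100},{"wx":0,"wy":0,"wz":0.03,"dx":2.5,"dy":-2.4,"dz":0,"fingers":100},{"wx":0,"wy":0,"wz":0.03,"dx":2.5,"dy":-2.4,"dz":0,"fingers":100},{"wx":0,"wy":0,"wz":0.03,"dx":2.5,"dy":-2.4,"dz":0,"fingers":100},{"wx":0,"wy":0,"wz":0.03,"dx":2.5,"dy":-2.4,"dz":0,"fingers":100},{"wx":0,"wy":0,"wz":0.03,"dx":2.5,"dy":-2.4,"dz":0,"fingers":100},{"wx":0,"wy":0,"wz":0.03,"dx":2.5,"dy":-2.4,"dz":0,"fingers":100},{"wx":0,"wy":0,"wz":0.03,"dx":2.5,"dy":-2.4,"dz":0,"fingers":100},{"wx":0,"wy":0,"wz":0.03,"dx":2.5,"dy":-2.4,"dz":0,"fingers":100},{"wx":0,"wy":0,"wz":0,"dx":2.5,"dy":-2.4,"dz":0,"fingers":100},{"wx":0,"wy":0,"wz":0,"dx":2.5,"dy":-2.4,"dz":0,"fingers":100},{"wx":0,"wy":0,"wz":0,"dx":2.4,"dy":-2.4,"dz":0,"fingers":100},{"wx":0,"wy":0,"wz":0,"dx":0,"dy":0,"dz":0,"fingers":100}], newtons=30)

```text
t: 1.27
tool_pos: [0.5707, 0.2184, 0.2099]
orientation: [-0.141, -3.129, 0.016]
force: [0.3, -0.1, -0.1]
opening: 0.0564
```

```bash
cat >> h.py <<'E'
from scipy.spatial.transform import Rotation as Ro
def st():
    s=robot.read_state();R=Ro.from_rotvec(s["orientation"]).as_matrix()
    print("t",round(s["t"],2),"pos",s["tool_pos"].round(4),"jawyaw",np.arctan2(R[1,1],R[0,1]).round(3),"z",R[:,2].round(3),"q",s["q"].round(2),"F",s["force"].round(1),"M",s["wrist_torque"].round(2),"op",round(s["opening"],4))
E
python3 -c "
from h import *
st()"
```

```text
t 1.27 pos [0.5707 0.2184 0.2099] jawyaw 1.481 z [-0.01 -0.01 -1.  ] q [ 0.29  0.18  1.45 -0.01  1.52 -1.19] F [ 0.3 -0.1 -0.1] M [0.07 0.04 0.05] op 0.0564
```

send_rows(series=[{"wx":0.01,"wy":-0.01,"wz":-0.03,"dx":-0.5,"dy":1.5,"dz":-2,"fingers":110},{"wx":0,"wy":0,"wz":0,"dx":0,"dy":0,"dz":-2,"fingers":110},{"wx":0,"wy":0,"wz":0,"dx":0,"dy":0,"dz":-2,"fingers":110},{"wx":0,"wy":0,"wz":0,"dx":0,"dy":0,"dz":-2,"fingers":110},{"wx":0,"wy":0,"wz":0,"dx":0,"dy":0,"dz":0,"fingers":110},{"wx":0,"wy":0,"wz":0,"dx":0,"dy":0,"dz":0,"fingers":110}])

```text
t: 1.77
tool_pos: [0.5659, 0.231, 0.1256]
orientation: [-0.202, -3.134, -0.0]
force: [-0.3, 0.2, 1.1]
opening: 0.0529
```

```bash
cat >> h.py <<'E'
import cv2
def shot(n,name,u0,u1,v0,v1,f,al=1.5):
    a=robot.read_camera(n)[v0:v1,u0:u1,::-1]
    cv2.imwrite(f"pics/{name}.png",cv2.convertScaleAbs(cv2.resize(a,None,fx=f,fy=f,interpolation=cv2.INTER_CUBIC),alpha=al))
E
python3 -c "
from h import *
st()
shot('side','s1',215,365,95,215,5)
shot('top','t1',170,290,125,245,4.8)
p=robot.read_state()['tool_pos']
print(proj('side',p),proj('top',p))"
```

```text
t 1.77 pos [0.5659 0.231  0.1256] jawyaw 1.442 z [-0.002  0.    -1.   ] q [ 0.3   0.22  1.56  0.    1.36 -1.14] F [-0.3  0.2  1.1] M [-0.02  0.01  0.04] op 0.0529
(np.float64(306.2801123446358), np.float64(151.36350809882364)) (np.float64(220.38530281673377), np.float64(146.88987949497727))
```

View pics/s1.png

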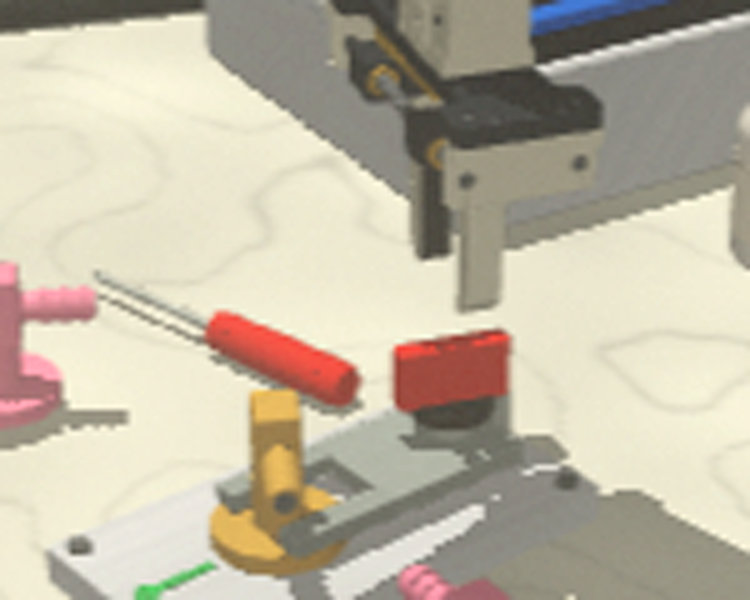

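View pics/t1.png

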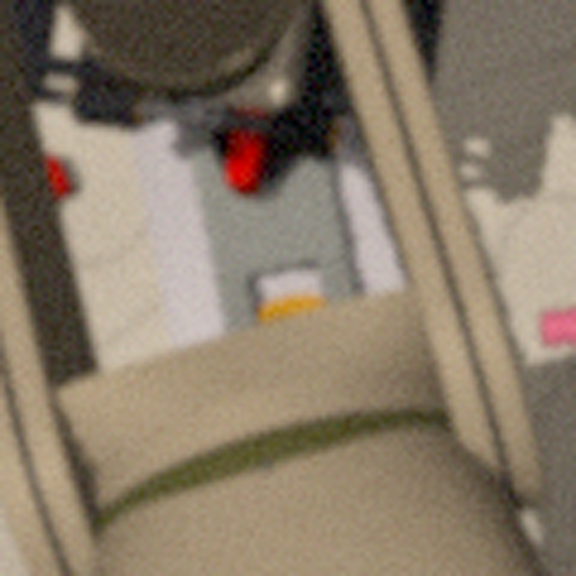

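The side view shows the fingertips around (306,151), which matches the projected TCP. The bar's top is at about (305,163), directly below. I'll descend and pinch the handle.

send_rows(series=[{"wx":0,"wy":0,"wz":0.01,"dx":-0.1,"dy":0.35,"dz":-1.2,"fingers":110},{"wx":0,"wy":0,"wz":0,"dx":0,"dy":0,"dz":-1.2,"fingers":110},{"wx":0,"wy":0,"wz":0,"dx":0,"dy":0,"dz":-1.2,"fingers":110},{"wx":0,"wy":0,"wz":0,"dx":0,"dy":0,"dz":-1.2,"fingers":110},{"wx":0,"wy":0,"wz":0,"dx":0,"dy":0,"dz":-0.8,"fingers":110},{"wx":0,"wy":0,"wz":0,"dx":0,"dy":0,"dz":0,"fingers":110},{"wx":0,"wy":0,"wz":0,"dx":0,"dy":0,"dz":0,"fingers":110}])

```text
t: 2.45
tool_pos: [0.567, 0.2361, 0.0685]
orientation: [0.183, 3.131, 0.004]
force: [0.2, -0.1, -0.1]
opening: 0.0529
```

```bash
python3 -c "
from h import *
st()
shot('side','s2',235,365,115,215,6)
for b in((.565,.2345,.092),(.566,.234,.092),(.5665,.237,.092)):
  u,v=proj('side',b); print((u-235)*6,(v-115)*6)"
```

```text
t 2.45 pos [0.567  0.2361 0.0685] jawyaw 1.454 z [ 0.005  0.003 -1.   ] q [ 0.31  0.28  1.6   0.    1.26 -1.14] F [ 0.2 -0.1 -0.1] M [ 0.06  0.   -0.02] op 0.0529
420.04416145231653 288.4466686498342
422.7261362709447 288.44422277637875
420.4662879474123 285.03767392190963
```

View pics/s2.png

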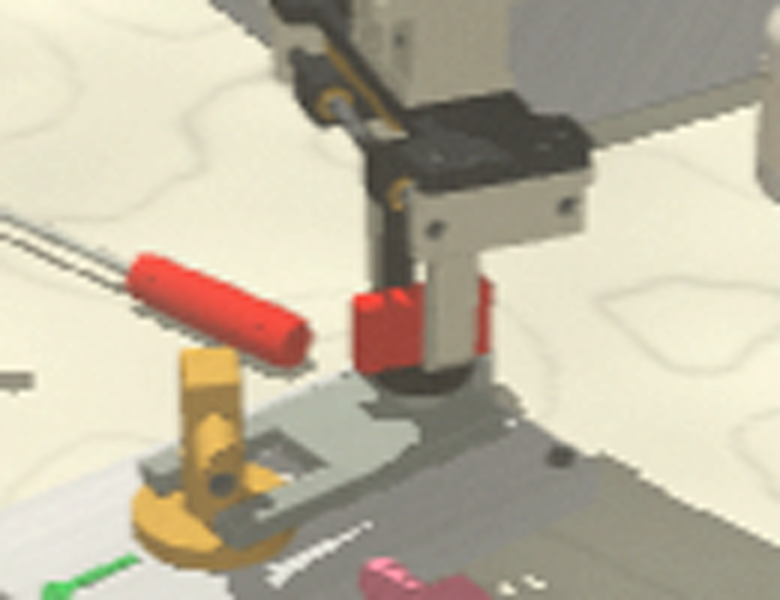

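The fingers straddle the bar, which spans columns 355 to 492 in the zoomed view. Closing.

send_rows(series=[{"wx":0,"wy":0,"wz":0,"dx":-0.1,"dy":-0.1,"dz":0,"fingers":255},{"wx":0,"wy":0,"wz":0,"dx":0,"dy":0,"dz":0,"fingers":255},{"wx":0,"wy":0,"wz":0,"dx":0,"dy":0,"dz":0,"fingers":255},{"wx":0,"wy":0,"wz":0,"dx":0,"dy":0,"dz":0,"fingers":255},{"wx":0,"wy":0,"wz":0,"dx":0,"dy":0,"dz":0,"fingers":255},{"wx":0,"wy":0,"wz":0,"dx":0,"dy":0,"dz":0,"fingers":255},{"wx":0,"wy":0,"wz":0,"dx":0,"dy":0,"dz":0,"fingers":255}], newtons=30)

```text
t: 3.08
tool_pos: [0.5668, 0.2318, 0.0708]
orientation: [0.184, 3.13, -0.003]
force: [-1.1, -3.2, -1.1]
opening: 0.0137
```

```bash
python3 -c "
from h import *
st()"
```

```text
t 3.08 pos [0.5668 0.2318 0.0708] jawyaw 1.453 z [ 0.006 -0.002 -1.   ] q [ 0.31  0.27  1.6  -0.    1.26 -1.14] F [-1.1 -3.2 -1.1] M [-0.47  0.14 -0.18] op 0.0137
```

send_rows(series=[{"wx":0,"wy":0,"wz":0,"dx":0,"dy":0,"dz":0,"fingers":190},{"wx":0,"wy":0,"wz":0,"dx":0,"dy":0,"dz":0,"fingers":190},{"wx":0,"wy":0,"wz":0,"dx":0,"dy":0,"dz":-0.5,"fingers":190},{"wx":0,"wy":0,"wz":0,"dx":0,"dy":0,"dz":-0.3,"fingers":190},{"wx":0,"wy":0,"wz":0,"dx":0,"dy":0,"dz":0,"fingers":255},{"wx":0,"wy":0,"wz":0,"dx":0,"dy":0,"dz":0,"fingers":255},{"wx":0,"wy":0,"wz":0,"dx":0,"dy":0,"dz":0,"fingers":255},{"wx":0,"wy":0,"wz":0,"dx":0,"dy":0,"dz":0,"fingers":255}], newtons=35)

```text
t: 3.75
tool_pos: [0.5674, 0.2317, 0.0626]
orientation: [0.185, 3.129, -0.003]
force: [0.8, -1.1, 0.5]
opening: 0.0137
```

```bash
python3 -c "
from h import *
st()"
```

```text
t 3.75 pos [0.5674 0.2317 0.0626] jawyaw 1.453 z [ 0.007 -0.002 -1.   ] q [ 0.31  0.28  1.61 -0.    1.24 -1.14] F [ 0.8 -1.1  0.5] M [-0.05  0.03 -0.16] op 0.0137
```

send_rows(series=[{"wx":0,"wy":0,"wz":0.08,"dx":0,"dy":0,"dz":0,"fingers":255},{"wx":0,"wy":0,"wz":0.08,"dx":0,"dy":0,"dz":0,"fingers":255},{"wx":0,"wy":0,"wz":0.08,"dx":0,"dy":0,"dz":0,"fingers":255},{"wx":0,"wy":0,"wz":0.08,"dx":0,"dy":0,"dz":0,"fingers":255},{"wx":0,"wy":0,"wz":0.08,"dx":0,"dy":0,"dz":0,"fingers":255}])

```text
t: 4.17
tool_pos: [0.5673, 0.2324, 0.0626]
orientation: [-0.46, 3.1, 0.002]
force: [0.2, 0.3, 0.8]
opening: 0.0136
```

```bash
python3 -c "
from h import *
st()"
```

```text
t 4.17 pos [0.5673 0.2324 0.0626] jawyaw 1.865 z [ 0.007  0.002 -1.   ] q [ 0.31  0.28  1.61 -0.    1.24 -1.56] F [0.2 0.3 0.8] M [-0.02  0.06 -0.26] op 0.0136
```

send_rows(series=[{"wx":0,"wy":0,"wz":0.08,"dx":0,"dy":0,"dz":0,"fingers":255},{"wx":0,"wy":0,"wz":0.08,"dx":0,"dy":0,"dz":0,"fingers":255},{"wx":0,"wy":0,"wz":0.08,"dx":0,"dy":0,"dz":0,"fingers":255},{"wx":0,"wy":0,"wz":0.08,"dx":0,"dy":0,"dz":0,"fingers":255},{"wx":0,"wy":0,"wz":0.08,"dx":0,"dy":0,"dz":0,"fingers":255},{"wx":0,"wy":0,"wz":0.08,"dx":0,"dy":0,"dz":0,"fingers":255},{"wx":0,"wy":0,"wz":0.08,"dx":0,"dy":0,"dz":0,"fingers":255},{"wx":0,"wy":0,"wz":0.07,"dx":0,"dy":0,"dz":0,"fingers":255},{"wx":0,"wy":0,"wz":0,"dx":0,"dy":0,"dz":0,"fingers":255},{"wx":0,"wy":0,"wz":0,"dx":0,"dy":0,"dz":0,"fingers":255}])

```text
t: 5.0
tool_pos: [0.5667, 0.2333, 0.0626]
orientation: [-1.445, 2.782, 0.008]
force: [-1.2, -2.6, -0.1]
opening: 0.0137
```

```bash
python3 -c "
from h import *
st()"
```

```text
t 5.0 pos [0.5667 0.2333 0.0626] jawyaw 2.529 z [ 0.003  0.008 -1.   ] q [ 0.3   0.28  1.61  0.01  1.25 -2.23] F [-1.2 -2.6 -0.1] M [-0.18  0.07  0.03] op 0.0137
```

send_rows(series=[{"wx":0,"wy":0,"wz":0,"dx":0,"dy":0,"dz":0,"fingers":130},{"wx":0,"wy":0,"wz":0,"dx":0,"dy":0,"dz":0,"fingers":130},{"wx":0,"wy":0,"wz":0,"dx":0,"dy":0,"dz":0,"fingers":130},{"wx":0,"wy":0,"wz":0,"dx":0,"dy":0,"dz":1,"fingers":130},{"wx":0,"wy":0,"wz":0,"dx":0,"dy":0,"dz":1.5,"fingers":110},{"wx":0,"wy":0,"wz":0,"dx":0,"dy":0,"dz":2,"fingers":110},{"wx":0,"wy":0,"wz":0,"dx":0,"dy":0,"dz":2,"fingers":110},{"wx":0,"wy":0,"wz":0,"dx":0,"dy":0,"dz":0,"fingers":110}])

```text
t: 5.67
tool_pos: [0.565, 0.2338, 0.1307]
orientation: [-1.434, 2.791, 0.011]
force: [0.6, 0.2, 0.5]
opening: 0.0527
```

```bash
python3 -c "
from h import *
st()
shot('side','s3',215,365,95,215,5)"
```

```text
t 5.67 pos [0.565  0.2338 0.1307] jawyaw 2.52 z [-0.     0.008 -1.   ] q [ 0.3   0.21  1.56  0.01  1.37 -2.22] F [0.6 0.2 0.5] M [ 0.11  0.01 -0.01] op 0.0527
```

View pics/s3.png

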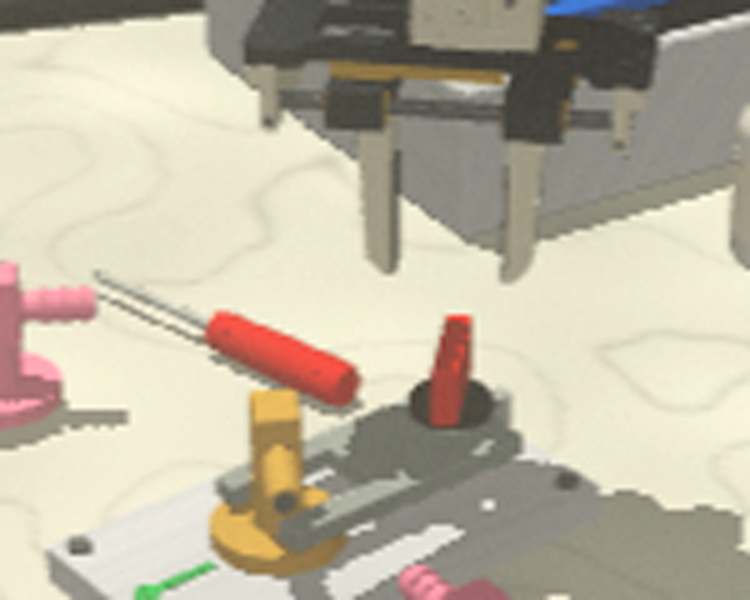

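The bar has turned, about 1.08 rad by tool yaw, and the elbow is unchanged. Next I move over the elbow block at about (0.457, 0.2085).

send_rows(series=[{"wx":0.0,"wy":0,"wz":0.06,"dx":-2.1,"dy":-0.5,"dz":0.2,"fingers":100},{"wx":0,"wy":0,"wz":0.06,"dx":-2.1,"dy":-0.5,"dz":0,"fingers":100},{"wx":0,"wy":0,"wz":0.06,"dx":-2.1,"dy":-0.5,"dz":0,"fingers":100},{"wx":0,"wy":0,"wz":0.06,"dx":-2.1,"dy":-0.5,"dz":0,"fingers":100},{"wx":0,"wy":0,"wz":0.06,"dx":-1.7,"dy":-0.4,"dz":0,"fingers":100},{"wx":0,"wy":0,"wz":0,"dx":0,"dy":0,"dz":0,"fingers":100},{"wx":0,"wy":0,"wz":0,"dx":0,"dy":0,"dz":0,"fingers":100}])

```text
t: 6.3
tool_pos: [0.4573, 0.2079, 0.125]
orientation: [1.848, -2.536, -0.015]
force: [-0.1, -0.4, 0.3]
opening: 0.0565
```

```bash
python3 -c "
from h import *
st()
shot('side','s4',195,345,95,215,5)
p=robot.read_state()['tool_pos'];u,v=proj('side',p);print((u-195)*5,(v-95)*5)
u,v=proj('side',(.457,.2085,.097));print((u-195)*5,(v-95)*5)"
```

```text
t 6.3 pos [0.4573 0.2079 0.125 ] jawyaw 2.83 z [-0.009  0.006 -1.   ] q [ 0.32 -0.06  1.86  0.01  1.35 -2.51] F [-0.1 -0.4  0.3] M [0.14 0.01 0.04] op 0.0565
374.2327087418019 354.3307320020014
374.54386120588083 404.7941589846772
```

View pics/s4.png

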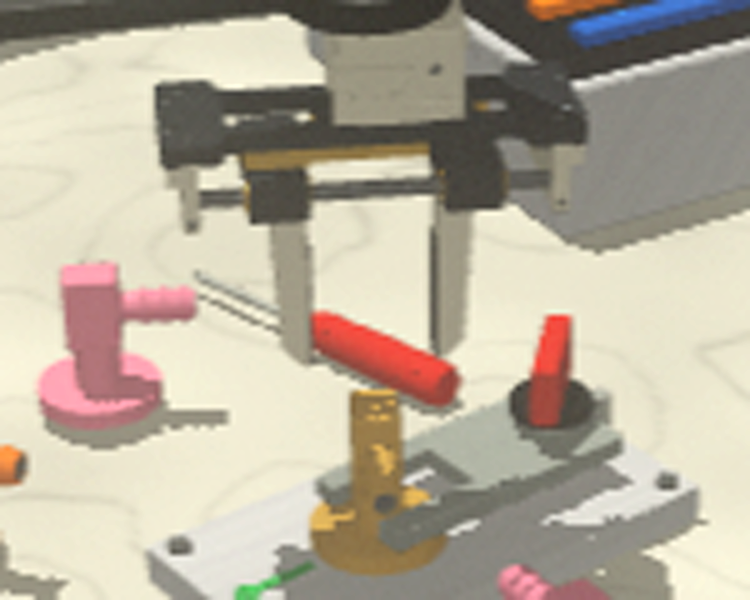

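The gripper is centred over the block at column 374. Descending.

send_rows(series=[{"wx":-0.006,"wy":-0.009,"wz":0,"dx":-0.05,"dy":0.05,"dz":-1.2,"fingers":100},{"wx":0,"wy":0,"wz":0,"dx":0,"dy":0,"dz":-1.2,"fingers":100},{"wx":0,"wy":0,"wz":0,"dx":0,"dy":0,"dz":-1.2,"fingers":100},{"wx":0,"wy":0,"wz":0,"dx":0,"dy":0,"dz":-1.2,"fingers":100},{"wx":0,"wy":0,"wz":0,"dx":0,"dy":0,"dz":-1.0,"fingers":100},{"wx":0,"wy":0,"wz":0,"dx":0,"dy":0,"dz":0,"fingers":100},{"wx":0,"wy":0,"wz":0,"dx":0,"dy":0,"dz":0,"fingers":100}])

```text
t: 6.93
tool_pos: [0.461, 0.2091, 0.062]
orientation: [-1.839, 2.547, -0.0]
force: [1.0, 0.5, -0.6]
opening: 0.0566
```

```bash
python3 -c "
from h import *
st()"
```

```text
t 6.93 pos [0.461  0.2091 0.062 ] jawyaw 2.821 z [ 0. -0. -1.] q [ 0.32  0.01  1.91 -0.    1.22 -2.5 ] F [ 1.   0.5 -0.6] M [ 0.07  0.07 -0.06] op 0.0566
```

send_rows(series=[{"wx":0,"wy":0,"wz":0.01,"dx":-0.35,"dy":-0.05,"dz":0.1,"fingers":130},{"wx":0,"wy":0,"wz":0,"dx":0,"dy":0,"dz":0,"fingers":255},{"wx":0,"wy":0,"wz":0,"dx":0,"dy":0,"dz":0,"fingers":255},{"wx":0,"wy":0,"wz":0,"dx":0,"dy":0,"dz":0,"fingers":255},{"wx":0,"wy":0,"wz":0,"dx":0,"dy":0,"dz":0,"fingers":255},{"wx":0,"wy":0,"wz":0,"dx":0,"dy":0,"dz":0,"fingers":255},{"wx":0,"wy":0,"wz":0,"dx":0,"dy":0,"dz":0,"fingers":255}], newtons=15)

```text
t: 7.52
tool_pos: [0.4588, 0.2091, 0.0652]
orientation: [-1.85, 2.536, -0.001]
force: [1.0, 0.1, -4.1]
opening: 0.0241
```

```bash
python3 -c "
from h import *
st()
shot('side','s5',195,345,95,215,5)"
```

```text
t 7.52 pos [0.4588 0.2091 0.0652] jawyaw 2.832 z [ 0.002  0.001 -1.   ] q [ 0.33  0.    1.91  0.    1.22 -2.51] F [ 1.   0.1 -4.1] M [ 0.13 -0.06 -0.  ] op 0.0241
```

View pics/s5.png

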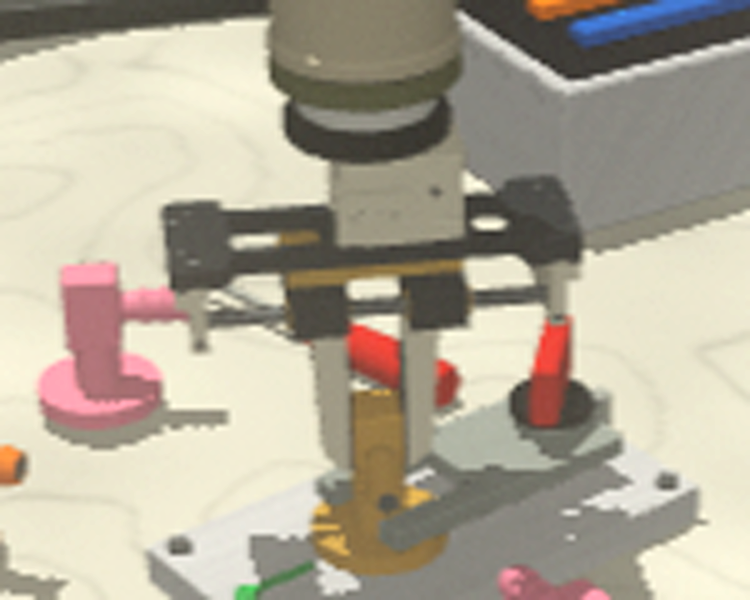

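The grip is good, with the opening at 24.1 mm. Clamp yaw is about 0.21, so the target jaw yaw is about 1.78 and the turn is about −1.05.

send_rows(series=[{"wx":0,"wy":0,"wz":-0.06,"dx":0,"dy":0,"dz":-0.1,"fingers":255},{"wx":0,"wy":0,"wz":-0.08,"dx":0,"dy":0,"dz":0,"fingers":255},{"wx":0,"wy":0,"wz":-0.08,"dx":0,"dy":0,"dz":0,"fingers":255},{"wx":0,"wy":0,"wz":-0.08,"dx":0,"dy":0,"dz":0,"fingers":255},{"wx":0,"wy":0,"wz":-0.08,"dx":0,"dy":0,"dz":0,"fingers":255}])

```text
t: 7.98
tool_pos: [0.4583, 0.209, 0.0651]
orientation: [-1.321, 2.849, -0.002]
force: [-1.1, -0.1, -1.3]
opening: 0.0238
```

```bash
python3 -c "
from h import *
st()"
```

```text
t 7.98 pos [0.4583 0.209  0.0651] jawyaw 2.439 z [ 0.002 -0.    -1.   ] q [ 0.33  0.    1.91 -0.    1.23 -2.11] F [-1.1 -0.1 -1.3] M [0.24 0.13 0.09] op 0.0238
```

send_rows(series=[{"wx":0,"wy":0,"wz":-0.08,"dx":0,"dy":0,"dz":0,"fingers":255},{"wx":0,"wy":0,"wz":-0.08,"dx":0,"dy":0,"dz":0,"fingers":255},{"wx":0,"wy":0,"wz":-0.08,"dx":0,"dy":0,"dz":0,"fingers":255},{"wx":0,"wy":0,"wz":-0.08,"dx":0,"dy":0,"dz":0,"fingers":255},{"wx":0,"wy":0,"wz":-0.08,"dx":0,"dy":0,"dz":0,"fingers":255},{"wx":0,"wy":0,"wz":-0.08,"dx":0,"dy":0,"dz":0,"fingers":255},{"wx":0,"wy":0,"wz":-0.08,"dx":0,"dy":0,"dz":0,"fingers":255},{"wx":0,"wy":0,"wz":-0.08,"dx":0,"dy":0,"dz":0,"fingers":255},{"wx":0,"wy":0,"wz":0,"dx":0,"dy":0,"dz":0,"fingers":255},{"wx":0,"wy":0,"wz":0,"dx":0,"dy":0,"dz":0,"fingers":255}])

```text
t: 8.82
tool_pos: [0.4581, 0.2093, 0.0651]
orientation: [-0.304, 3.125, -0.002]
force: [-0.9, 0.9, -0.6]
opening: 0.0239
```

```bash
python3 -c "
from h import *
st()
shot('side','s6',195,325,125,225,6)"
```

```text
t 8.82 pos [0.4581 0.2093 0.0651] jawyaw 1.765 z [ 0.001 -0.001 -1.   ] q [ 0.33  0.    1.91 -0.    1.23 -1.44] F [-0.9  0.9 -0.6] M [ 0.08 -0.01 -0.03] op 0.0239
```

View pics/s6.png

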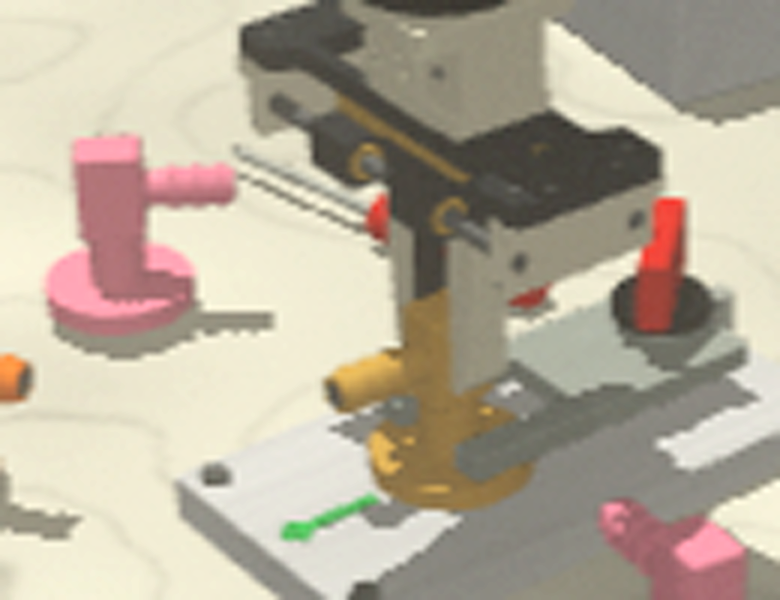

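The tail now points along the green line, judging by jaw yaw and the picture. I'll release and swing aside to check from above before tightening.

send_rows(series=[{"wx":0,"wy":0,"wz":0.012,"dx":0,"dy":0,"dz":0,"fingers":255},{"wx":0,"wy":0,"wz":0,"dx":0,"dy":0,"dz":0,"fingers":255},{"wx":0,"wy":0,"wz":0,"dx":0,"dy":0,"dz":0,"fingers":130},{"wx":0,"wy":0,"wz":0,"dx":0,"dy":0,"dz":0,"fingers":130},{"wx":0,"wy":0,"wz":0,"dx":0,"dy":0,"dz":0,"fingers":110},{"wx":0,"wy":0,"wz":0,"dx":0,"dy":0,"dz":1.0,"fingers":110},{"wx":0,"wy":0,"wz":0,"dx":0,"dy":0,"dz":2.0,"fingers":110},{"wx":0,"wy":0,"wz":0,"dx":0,"dy":0,"dz":2.5,"fingers":110},{"wx":0,"wy":0,"wz":0,"dx":0,"dy":0,"dz":3,"fingers":110},{"wx":0,"wy":0,"wz":0,"dx":0,"dy":0,"dz":3,"fingers":110},{"wx":0,"wy":0,"wz":0,"dx":0,"dy":0,"dz":0,"fingers":110}])

```text
t: 9.78
tool_pos: [0.4555, 0.2083, 0.1867]
orientation: [0.338, -3.121, 0.003]
force: [0.7, 0.2, 1.1]
opening: 0.0531
```

send_rows(series=[{"wx":0,"wy":0,"wz":0,"dx":-1.6,"dy":3,"dz":0,"fingers":110},{"wx":0,"wy":0,"wz":0,"dx":-1.6,"dy":3,"dz":0,"fingers":110},{"wx":0,"wy":0,"wz":0,"dx":-1.6,"dy":3,"dz":0,"fingers":110},{"wx":0,"wy":0,"wz":0,"dx":-1.6,"dy":3,"dz":0,"fingers":110},{"wx":0,"wy":0,"wz":0,"dx":-1.6,"dy":3,"dz":0,"fingers":110},{"wx":0,"wy":0,"wz":0,"dx":-1.6,"dy":3,"dz":0,"fingers":110},{"wx":0,"wy":0,"wz":0,"dx":-1.6,"dy":3,"dz":0,"fingers":110},{"wx":0,"wy":0,"wz":0,"dx":-1.6,"dy":3,"dz":0,"fingers":110},{"wx":0,"wy":0,"wz":0,"dx":-1.6,"dy":3,"dz":0,"fingers":110},{"wx":0,"wy":0,"wz":0,"dx":-1.6,"dy":3,"dz":0,"fingers":110},{"wx":0,"wy":0,"wz":0,"dx":0,"dy":0,"dz":0,"fingers":110},{"wx":0,"wy":0,"wz":0,"dx":0,"dy":0,"dz":0,"fingers":110}])

```text
t: 10.78
tool_pos: [0.2894, 0.5217, 0.2]
orientation: [-0.33, 3.11, 0.009]
force: [0.5, -0.3, -0.0]
opening: 0.0529
```

```bash
python3 -c "
from h import *
st()
shot('side','s7',215,345,145,240,6)
shot('top','t7',180,290,125,250,4.8,1.7)"
```

```text
t 10.78 pos [0.2894 0.5217 0.2   ] jawyaw 1.782 z [ 0.013  0.007 -1.   ] q [ 0.98  0.12  1.54 -0.01  1.47 -0.8 ] F [ 0.5 -0.3 -0. ] M [ 0.04  0.05 -0.07] op 0.0529
```

View pics/s7.png

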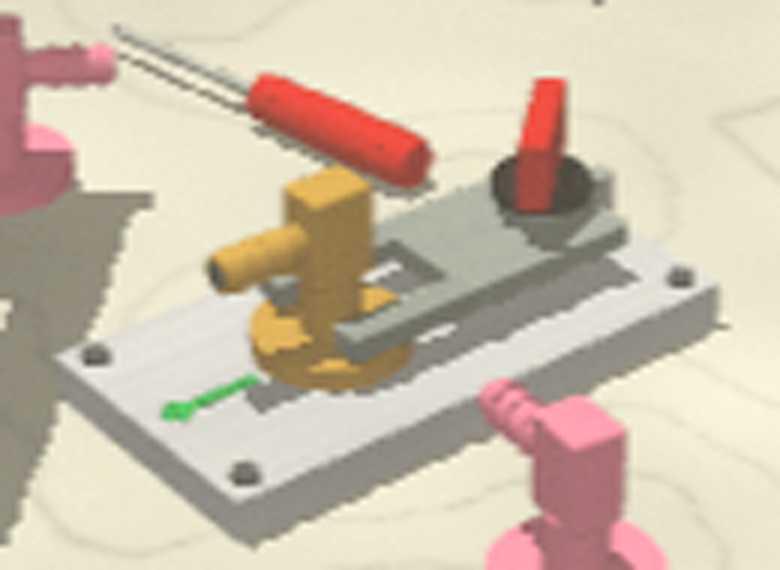

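View pics/t7.png

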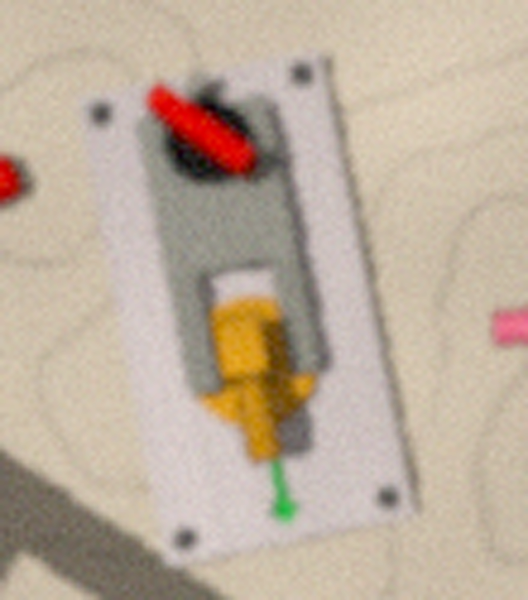

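Both views show the tail lying along the green line. In the top crop the tail tip is at about (263,457) and the diamond at (285,510). I'll work out the numbers.

Run:
```python
from h import *
T=lambda u,v,z:atz("top",180+(u+.5)/4.8-.5,125+(v+.5)/4.8-.5,z)
S=lambda u,v,z:atz("side",215+(u+.5)/6-.5,145+(v+.5)/6-.5,z)
for f,b,t,d in((T,(245,340),(263,455),(285,510)),(S,(329,188),(221,271),(178,411))):
    b=f(*b,.097);t=f(*t,.075);d=f(*d,.02)
    an=lambda p,q:np.arctan2(*(q-p)[1::-1])
    print(b.round(4),t.round(4),d.round(4),"tail",an(b,t),"to diamond",an(b,d),np.linalg.norm((t-b)[:2]))
# predicted views for yaw options
c=np.array([.4585,.2093])
for y in(.17,.21,.25):
    e=c-.055*np.array([np.cos(y),np.sin(y)])
    u,v=proj("top",[*e,.075]);a,bb=proj("side",[*e,.075]);print(y,(u-180)*4.8,(v-125)*4.8,(a-215)*6,(bb-145)*6)
```

```text
[0.4598 0.2085 0.097 ] [0.406  0.2006 0.075 ] [0.3813 0.1932 0.02  ] tail -2.9964279038195847 to diamond -2.9486618289260145 0.05436526220708736
[0.456  0.2092 0.097 ] [0.4062 0.2039 0.075 ] [0.3817 0.1963 0.02  ] tail -3.035001388462993 to diamond -2.96931761332632 0.05011825615742795
0.17 262.3533221670155 456.5512883349785 217.82964987537144 274.33949193306574
0.21 266.79940132910525 455.7474807258098 220.9185463707335 276.7099897989002
0.25 271.210185318531 454.7675220608591 224.19895358714126 279.0114688042074
```

```bash
python3 - <<'E'
from h import *
for n in("top","side"):
    im=cv2.imread("pics/t7.png" if n=="top" else "pics/s7.png").astype(float)
    B,G,R=im[...,0],im[...,1],im[...,2]
    f,u0,v0=(4.8,180,125) if n=="top" else (6,215,145)
    W=lambda u,v,z:atz(n,u0+(u+.5)/f-.5,v0+(v+.5)/f-.5,z)
    g=(G>1.4*R)&(G>1.4*B); ys,xs=np.nonzero(g); print(n,"green n",len(xs))
    P=np.array([W(x,y,.02)[:2] for x,y in zip(xs,ys)])
    m=P.mean(0);w=np.linalg.svd(P-m,full_matrices=0)[2][0];print(" green dir",np.arctan2(w[1],w[0])%np.pi, m)
    far=P[np.argsort(P[:,0])]; print(" ends",far[:30].mean(0),far[-30:].mean(0))
    # dark holes
    k=(R<95)&(G<95)&(B<95); nn,l,s,c=cv2.connectedComponentsWithStats(k.astype(np.uint8))
    for i in range(1,nn):
        if 150<s[i,4]<1500: print(" dark",c[i].round(1),s[i,4],W(*c[i],.02)[:2].round(4))
    if n=="top":
        for v in range(390,465,10):
            r=np.nonzero((R[v]>1.8*B[v])&(R[v]>90)&(np.arange(im.shape[1])<330))[0]
            print(v,r.min() if len(r) else 0,r.max() if len(r) else 0)
E
python3 - <<'E'
import cv2
a=cv2.imread("pics/t7.png")[290:530,180:340];cv2.imwrite("pics/t7b.png",cv2.resize(a,None,fx=2.5,fy=2.5))
E
```

```text
top green n 695
 green dir 0.24370114308279556 [0.39532034 0.19662132]
 ends [0.37699004 0.19330441] [0.55332807 0.23608532]
 dark [225.2 113.5] 1071 [0.5879 0.2278]
 dark [264.2 164.9] 588 [0.5609 0.207 ]
390 219 312
400 203 305
410 211 296
420 227 283
430 243 277
440 248 279
450 248 280
460 256 257
side green n 1116
 green dir 0.21095944042331638 [0.39397915 0.19936291]
 ends [0.37553733 0.19559779] [0.41767733 0.20400324]
 dark [504.2 185.7] 763 [0.5785 0.2956]
```

View pics/t7b.png

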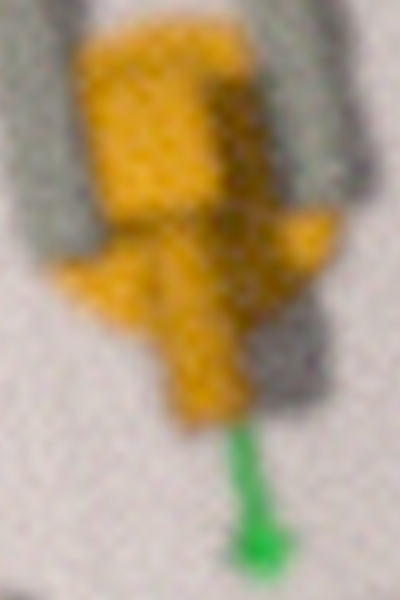

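The alignment is within about 1–2°: tail yaw from the jaw is 0.207, from the image tip 0.185–0.21, and the green line is 0.21. Back to the handle to tighten.

send_rows(series=[{"wx":0,"wy":0,"wz":0.06,"dx":2.3,"dy":-2.4,"dz":0,"fingers":110},{"wx":0,"wy":0,"wz":0.06,"dx":2.3,"dy":-2.4,"dz":0,"fingers":110},{"wx":0,"wy":0,"wz":0.06,"dx":2.3,"dy":-2.4,"dz":0,"fingers":110},{"wx":0,"wy":0,"wz":0.06,"dx":2.3,"dy":-2.4,"dz":0,"fingers":110},{"wx":0,"wy":0,"wz":0.06,"dx":2.3,"dy":-2.4,"dz":0,"fingers":110},{"wx":0,"wy":0,"wz":0.06,"dx":2.3,"dy":-2.4,"dz":0,"fingers":110},{"wx":0,"wy":0,"wz":0.06,"dx":2.3,"dy":-2.4,"dz":0,"fingers":110},{"wx":0,"wy":0,"wz":0.06,"dx":2.3,"dy":-2.4,"dz":0,"fingers":110},{"wx":0,"wy":0,"wz":0.06,"dx":2.3,"dy":-2.4,"dz":0,"fingers":110},{"wx":0,"wy":0,"wz":0.06,"dx":2.3,"dy":-2.4,"dz":0,"fingers":110},{"wx":0,"wy":0,"wz":0.06,"dx":2.2,"dy":-2.0,"dz":0,"fingers":110},{"wx":0,"wy":0,"wz":0.06,"dx":1.5,"dy":-1.0,"dz":0,"fingers":110},{"wx":0,"wy":0,"wz":0,"dx":0,"dy":0,"dz":0,"fingers":110},{"wx":0,"wy":0,"wz":0,"dx":0,"dy":0,"dz":0,"fingers":110}])

```text
t: 12.05
tool_pos: [0.5715, 0.2153, 0.2044]
orientation: [-1.423, 2.785, 0.011]
force: [-1.2, 0.4, 0.1]
opening: 0.0529
```

```bash
python3 -c "
from h import *
st()"
```

```text
t 12.05 pos [0.5715 0.2153 0.2044] jawyaw 2.515 z [ 0.01   0.013 -1.   ] q [ 0.27  0.15  1.49  0.01  1.49 -2.25] F [-1.2  0.4  0.1] M [ 0.13  0.08 -0.06] op 0.0529
```

send_rows(series=[{"wx":-0.013,"wy":0.01,"wz":0.015,"dx":-0.4,"dy":1.6,"dz":-2,"fingers":110},{"wx":0,"wy":0,"wz":0,"dx":0,"dy":0,"dz":-2,"fingers":110},{"wx":0,"wy":0,"wz":0,"dx":0,"dy":0,"dz":-2,"fingers":110},{"wx":0,"wy":0,"wz":0,"dx":0,"dy":0,"dz":-1.2,"fingers":110},{"wx":0,"wy":0,"wz":0,"dx":0,"dy":0,"dz":0,"fingers":110},{"wx":0,"wy":0,"wz":0,"dx":0,"dy":0,"dz":0,"fingers":110}])

```text
t: 12.55
tool_pos: [0.5653, 0.2308, 0.1332]
orientation: [-1.435, 2.792, -0.0]
force: [0.4, 0.8, 1.1]
opening: 0.0532
```

```bash
python3 -c "
from h import *
st()"
```

```text
t 12.55 pos [0.5653 0.2308 0.1332] jawyaw 2.52 z [ 0.002  0.001 -1.   ] q [ 0.3   0.21  1.56  0.    1.37 -2.22] F [0.4 0.8 1.1] M [ 0.18  0.01 -0.02] op 0.0532
```

send_rows(series=[{"wx":0,"wy":0,"wz":0.005,"dx":0.0,"dy":0.1,"dz":-1.4,"fingers":110},{"wx":0,"wy":0,"wz":0,"dx":0,"dy":0,"dz":-1.4,"fingers":110},{"wx":0,"wy":0,"wz":0,"dx":0,"dy":0,"dz":-1.4,"fingers":110},{"wx":0,"wy":0,"wz":0,"dx":0,"dy":0,"dz":-1.4,"fingers":110},{"wx":0,"wy":0,"wz":0,"dx":0,"dy":0,"dz":-0.8,"fingers":110},{"wx":0,"wy":0,"wz":0,"dx":0,"dy":0,"dz":0,"fingers":110},{"wx":0,"wy":0,"wz":0,"dx":0,"dy":0,"dz":0,"fingers":150}])

```text
t: 13.13
tool_pos: [0.5666, 0.233, 0.0676]
orientation: [-1.439, 2.783, -0.002]
force: [0.1, -0.2, 0.1]
opening: 0.0496
```

```bash
python3 -c "
from h import *
st()"
```

```text
t 13.13 pos [0.5666 0.233  0.0676] jawyaw 2.525 z [ 0.008  0.003 -1.   ] q [ 0.31  0.27  1.61  0.    1.25 -2.22] F [ 0.1 -0.2  0.1] M [ 0.04  0.04 -0.04] op 0.0496
```

Well centred. Lowering slightly and closing.

send_rows(series=[{"wx":0,"wy":0,"wz":0,"dx":0,"dy":0,"dz":-0.4,"fingers":190},{"wx":0,"wy":0,"wz":0,"dx":0,"dy":0,"dz":0,"fingers":255},{"wx":0,"wy":0,"wz":0,"dx":0,"dy":0,"dz":0,"fingers":255},{"wx":0,"wy":0,"wz":0,"dx":0,"dy":0,"dz":0,"fingers":255},{"wx":0,"wy":0,"wz":0,"dx":0,"dy":0,"dz":0,"fingers":255},{"wx":0,"wy":0,"wz":0,"dx":0,"dy":0,"dz":0,"fingers":255},{"wx":0,"wy":0,"wz":0,"dx":0,"dy":0,"dz":0,"fingers":255}], newtons=40)

```text
t: 13.72
tool_pos: [0.5673, 0.2342, 0.066]
orientation: [-1.438, 2.781, 0.0]
force: [3.6, -1.6, -4.1]
opening: 0.0139
```

```bash
python3 -c "
from h import *
st()"
```

```text
t 13.72 pos [0.5673 0.2342 0.066 ] jawyaw 2.525 z [ 0.01   0.005 -1.   ] q [ 0.31  0.28  1.61  0.    1.25 -2.22] F [ 3.6 -1.6 -4.1] M [-0.18 -0.55  0.06] op 0.0139
```

send_rows(series=[{"wx":0,"wy":0,"wz":-0.08,"dx":0,"dy":0,"dz":0,"fingers":255},{"wx":0,"wy":0,"wz":-0.08,"dx":0,"dy":0,"dz":0,"fingers":255},{"wx":0,"wy":0,"wz":-0.08,"dx":0,"dy":0,"dz":0,"fingers":255},{"wx":0,"wy":0,"wz":-0.08,"dx":0,"dy":0,"dz":0,"fingers":255},{"wx":0,"wy":0,"wz":-0.08,"dx":0,"dy":0,"dz":0,"fingers":255},{"wx":0,"wy":0,"wz":-0.08,"dx":0,"dy":0,"dz":0,"fingers":255},{"wx":0,"wy":0,"wz":-0.08,"dx":0,"dy":0,"dz":0,"fingers":255},{"wx":0,"wy":0,"wz":-0.08,"dx":0,"dy":0,"dz":0,"fingers":255},{"wx":0,"wy":0,"wz":-0.08,"dx":0,"dy":0,"dz":0,"fingers":255},{"wx":0,"wy":0,"wz":-0.08,"dx":0,"dy":0,"dz":0,"fingers":255}])

```text
t: 14.55
tool_pos: [0.5685, 0.2323, 0.066]
orientation: [-0.191, 3.124, -0.014]
force: [-0.5, -0.6, -1.9]
opening: 0.0136
```

```bash
python3 -c "
from h import *
st()"
```

```text
t 14.55 pos [0.5685 0.2323 0.066 ] jawyaw 1.693 z [ 0.012 -0.008 -1.   ] q [ 0.31  0.28  1.61 -0.01  1.25 -1.38] F [-0.5 -0.6 -1.9] M [0.16 0.05 0.26] op 0.0136
```

send_rows(series=[{"wx":0,"wy":0,"wz":-0.08,"dx":0,"dy":0,"dz":0,"fingers":255},{"wx":0,"wy":0,"wz":-0.08,"dx":0,"dy":0,"dz":0,"fingers":255},{"wx":0,"wy":0,"wz":-0.08,"dx":0,"dy":0,"dz":0,"fingers":255},{"wx":0,"wy":0,"wz":-0.03,"dx":0,"dy":0,"dz":0,"fingers":255},{"wx":0,"wy":0,"wz":0,"dx":0,"dy":0,"dz":0,"fingers":255},{"wx":0,"wy":0,"wz":0,"dx":0,"dy":0,"dz":0,"fingers":255}])

```text
t: 15.05
tool_pos: [0.5685, 0.2314, 0.0659]
orientation: [0.259, 3.121, -0.018]
force: [-1.2, 0.4, -0.9]
opening: 0.0136
```

```bash
python3 -c "
from h import *
st()"
```

```text
t 15.05 pos [0.5685 0.2314 0.0659] jawyaw 1.405 z [ 0.009 -0.012 -1.   ] q [ 0.31  0.28  1.6  -0.01  1.25 -1.09] F [-1.2  0.4 -0.9] M [0.34 0.08 0.16] op 0.0136
```

send_rows(series=[{"wx":0,"wy":0,"wz":0,"dx":0,"dy":0,"dz":0,"fingers":130},{"wx":0,"wy":0,"wz":0,"dx":0,"dy":0,"dz":0,"fingers":130},{"wx":0,"wy":0,"wz":0,"dx":0,"dy":0,"dz":0,"fingers":110},{"wx":0,"wy":0,"wz":0,"dx":0,"dy":0,"dz":1,"fingers":110},{"wx":0,"wy":0,"wz":0,"dx":0,"dy":0,"dz":2,"fingers":110},{"wx":0,"wy":0,"wz":0,"dx":0,"dy":0,"dz":2.5,"fingers":110},{"wx":0,"wy":0,"wz":0,"dx":0,"dy":0,"dz":3,"fingers":110},{"wx":0,"wy":0,"wz":0,"dx":0,"dy":0,"dz":3,"fingers":110},{"wx":0,"wy":0,"wz":0,"dx":0,"dy":0,"dz":0,"fingers":110}])

```text
t: 15.8
tool_pos: [0.5668, 0.2304, 0.1878]
orientation: [0.251, 3.123, -0.02]
force: [1.3, 0.5, 1.2]
opening: 0.0529
```

send_rows(series=[{"wx":0,"wy":0,"wz":0,"dx":-2.3,"dy":2.4,"dz":0,"fingers":110},{"wx":0,"wy":0,"wz":0,"dx":-2.3,"dy":2.4,"dz":0,"fingers":110},{"wx":0,"wy":0,"wz":0,"dx":-2.3,"dy":2.4,"dz":0,"fingers":110},{"wx":0,"wy":0,"wz":0,"dx":-2.3,"dy":2.4,"dz":0,"fingers":110},{"wx":0,"wy":0,"wz":0,"dx":-2.3,"dy":2.4,"dz":0,"fingers":110},{"wx":0,"wy":0,"wz":0,"dx":-2.3,"dy":2.4,"dz":0,"fingers":110},{"wx":0,"wy":0,"wz":0,"dx":-2.3,"dy":2.4,"dz":0,"fingers":110},{"wx":0,"wy":0,"wz":0,"dx":-2.3,"dy":2.4,"dz":0,"fingers":110},{"wx":0,"wy":0,"wz":0,"dx":-2.3,"dy":2.4,"dz":0,"fingers":110},{"wx":0,"wy":0,"wz":0,"dx":-2.3,"dy":2.4,"dz":0,"fingers":110},{"wx":0,"wy":0,"wz":0,"dx":-2.3,"dy":2.4,"dz":0,"fingers":110},{"wx":0,"wy":0,"wz":0,"dx":-2,"dy":2,"dz":0,"fingers":110},{"wx":0,"wy":0,"wz":0,"dx":0,"dy":0,"dz":0,"fingers":110},{"wx":0,"wy":0,"wz":0,"dx":0,"dy":0,"dz":0,"fingers":110}])

```text
t: 16.97
tool_pos: [0.2842, 0.526, 0.2049]
orientation: [0.25, 3.105, 0.003]
force: [0.0, -0.2, -0.5]
opening: 0.0525
```

```bash
python3 -c "
from h import *
st()
shot('side','s8',215,345,145,240,6)
shot('top','t8',180,290,125,250,4.8,1.7)"
```

```text
t 16.97 pos [0.2842 0.526  0.2049] jawyaw 1.41 z [ 0.027 -0.    -1.   ] q [ 1.    0.12  1.53 -0.02  1.48 -0.4 ] F [ 0.  -0.2 -0.5] M [0.   0.03 0.03] op 0.0525
```

View pics/s8.png

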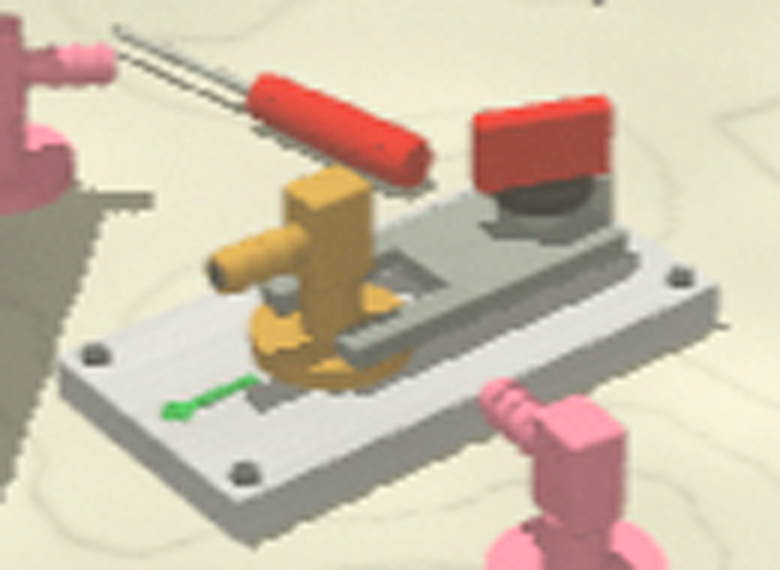

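View pics/t8.png

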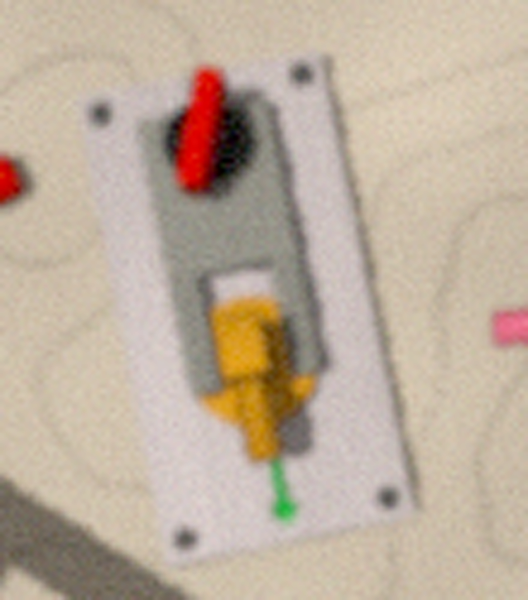

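The bar is back at its starting angle (crop ends (207,72) and (195,188)), the strap is down, and the tail still lies along the green line with its tip at (263,457). Handing in.

```bash
python3 -c "
from h import *
print(robot.close_job()); st()"
```

```text
the job is handed in; nothing more can be done
None
the job is handed in; nothing more can be done
```

The brass elbow's tail now points along the green line, its clamp is tight again, and the arm is clear of everything. I handed the job in at about 17 s on the robot's clock, against the 58 s limit.

- **Slackening:** I turned the red handle about 1.08 rad counterclockwise, roughly 0.17 of a turn and inside the eighth-to-quarter range.
- **Turning the elbow:** I gripped its block and turned it about −1.06 rad until the tail lay along the green line, then let go.
- **Tightening:** I turned the handle back about 1.12 rad, so it ended about 0.05 rad tighter than it started. I estimate the screw at −0.38, where tight is below −0.2 and the stop is at −0.5.

**Last checks:** The final top and side pictures show the bar back at its starting angle, the strap down and the elbow unmoved by the tightening. The highest wrist force I read after a move was about 6 N. I never worked near the blue clamp, but I didn't photograph it again at the end.

**Where the checks disagreed:** The gripper angle puts the tail within about 0.2° of the line. Fitting the top picture suggests it could be 1–2° off. A cruder direct measurement between block and tail tip gave 3–4°. I put that down to pixel noise and did not correct it.

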